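# Lay the white box flat in the storage box and close the lid

### The arm

A 7-joint arm with a two-finger parallel gripper is mounted at the origin on the work surface. World frame = base frame: x ahead of the robot, y to its left, z up, the work surface at z = 0. Lengths are in m, angles in rad, forces in N, time in s.
With the tool pointing down it reaches from about 0.35 to 0.9 m from the base axis. Payload 8.1 kg.
Tool frame: the origin (TCP) lies at the very end of the fingers, on their centre line; the grasp point (between the pads) lies 19 mm behind it; z points along the fingers, y is the line along which they close (so a half turn about z gives the same grasp; the last joint's range is limited). The gripper opens to 92 mm and grips with 3 to 60 N. Pads are 19 mm wide; open, the fingers measure 130 mm over their backs; the gripper's body (75 mm by 190 mm) begins 47 mm behind the grasp point.
Start: joints at [1.228, 0.434, 0.025, 1.573, -0.012, 1.134, -0.075], TCP at [0.148, -0.607, 0.227] pointing down, gripper open.
Joint ranges: [-2.62, 2.62], [-0.44, 2.09], [-1.27, 1.32], [0.08, 2.57], [-1.32, 4.46], [0.12, 2], [-2.74, 2.74]. Speed limits (rad/s): [2.22, 2.22, 3.01, 3.01, 3.14, 3.14, 3.14].

### API

Orientations are given as a rotation vector (axis times angle).
In Python, from cell import arm gives the robot as it stands.
- The arm moves only by the tool carry_out, never from a script. Its argument "commands" is a list of rows, each a list of 7 numbers: the opening, from 0 (shut) to 1 (fully open), then the shift along the tool's x, y, z each as a share of 0.025 m, from -1 to 1, then the turn, a rotation vector about the tool's x, y, z each as a share of 0.1 rad, from -1 to 1. A call has 1 to 8 rows; each row shifts and turns the commanded pose from where the row before left it, along the tool's axes as they then stand; what a row does not reach is not made up. A row lasts 1/10 s, in which the tool goes at most 50 mm and 8.59 degrees, less where a joint would pass 70% of its speed; a pose out of reach is approached as far as the arm can. A call with a number of a shift or a turn outside -1 to 1 is refused whole. A call with a gripper value outside its range is refused whole. The fingers move at their own pace and stop on an object; "squeeze" is the grip in N (left out, the last holds). Time passes only in rows, so rows that do not move let the fingers close. It gives the time, the measured TCP pose, the force, the opening and the grip force at its end, in the units of the state.
- arm.observe(): the state, without advancing time (a new reading comes with each control period).
- arm.get_image(name): name is "scene" or "top" or "wrist"; returns a dict with "pixels" (400x640x3 uint8, red, green, blue), "range_z" (400x640 float32, m along the optical axis (not along the pixel's ray), 0 where there is no reading), "mtx" (3x3 intrinsics, pixels), "k1" (the pictures are not rectified: a ray, as slopes to the right and down, at radius r is drawn at 1 + k1 r^2 times it, then the intrinsics apply), "R" (3x3) and "t" (3): a world point X has camera coordinates R X + t; the wrist camera has in their place "tool_from_camera" (4x4, takes a point from camera to tool coordinates, whose origin is the TCP and whose axes are the flange's). Camera axes: x right, y down, z forward; pixel columns grow to the right and rows downward; lengths in m; the calibration is good to about 2 mm. A picture is of the moment at which its call begins: read the wrist's pose just before it.
- arm.sign_off(): hands the job in; it is judged then, once.
The state is a dict: "clock": time; "joints": joint angles; "dq": joint speeds; "joint_efforts": joint torques, N m; "position": TCP position; "ee_rot": TCP orientation; "force": force on the tool from outside, world axes, zero at the start; "ft_torque": the same for the moment, N m; "width": opening from 0.0 (shut) to 1.0 (fully open); "gripper_force": force on a finger pad.
Only numpy, scipy, OpenCV 4.12 (cv2) and the standard library are available. Lean on these libraries where they do the work, as an engineer would, in place of code of your own. Each camera call takes 0.05 s, during which the arm holds its last target. There are 200 camera calls.

### The job

Finish packing the storage box: push the white box that stands on its narrow side over, towards the end with room for it, so that it lies flat on the storage box's floor, and then push the teal lid over until it is fully shut. Nothing needs grasping: do not pick up or lift the white box, and leave the calculator, the tape roll and the wooden box where they are.

Things in the scene. Friction and masses are not known exactly. Their poses are not given: they have to be found in the camera images.
- storage_box: Open storage box of stiff brown board, fixed to the table: outside 212 (its x) x 302 (its y) x 60 mm high; walls and floor 6 mm thick, so inside 200 x 290 mm with the floor 6 mm above the table. Origin: centre of its underside, on the table; z up. Its +x long side, where the lid is hinged, faces the robot's left (roughly world +y, varying by 0.45 rad); its -y end is away from the robot.
- lid (a joint): Lid angle, rad: 0 = shut, level on the rim; 1.57 = straight up; 1.65 to 1.9 at the start, leaning outwards to the robot's left; stop at 1.95. The hinge is stiff: the lid stays where it is left and must be pushed all the way down (about 2 N at its free edge).
- lid_edge (a point): Middle of the lid's free edge, on its outer face (the top face when shut). The teal lid is a plate 212 mm from hinge to free edge, 302 mm along the hinge, 6 mm thick; a lip at the free edge stands 12 mm out from the inner face and adds 4 mm to the length. 0.15 kg.
- lid_hinge (a point): Middle of the lid's hinge line, 60 mm above the table on the storage box's +x rim, 106 mm from the storage box's origin in plan; the line runs along the storage box's y axis. It lies in the plane of the lid's inner face.
- white_box: White box, grey band, blue patch: 160 (its x) x 36 (its y) x 110 mm (its z), 0.18 to 0.35 kg, loose. It starts standing on a long narrow side inside the storage box, its x along the storage box's x (within 0.15 rad), up to 70 mm off the middle towards either y end; off the middle, it fits lying flat only at the roomier end. Origin: centre of the underside it starts on; z up at the start.
- white_box_center (a point): Centre of the white box, 55 mm above its origin along its z.
- calculator: Black desk calculator lying on the table on the robot's right of the storage box, 150 (x) x 90 (y) x 24 mm, loose; origin: centre of its underside. To be left alone.
- tape_roll: Roll of amber packing tape lying flat on the table on the robot's right of the storage box, 90 mm outside diameter, 48 mm high, loose; origin: centre of its underside. To be left alone.
- wooden_box: Small wooden box, 62 x 62 x 56 mm high, loose on the table on the lid's side of the storage box, about 150 to 180 mm from the hinge; origin: centre of its underside. To be left alone.
Things that resemble listed ones, but are neither listed nor needed, are in the scene too. What is meant by the white_box is not orange, and is the smaller of those in its own colour.

How it is judged:
On the way, in this order (a step that is already met when the one before it is completed fails the run):
1. the white box lies flat on the storage box's floor while the lid is still open (angle between the y axis of white_box and the z axis of storage_box, either way round below 0.1 rad and z of white_box_center in the frame of storage_box between 0.015 and 0.032 m and x of white_box_center in the frame of storage_box between -0.1 and 0.1 m and y of white_box_center in the frame of storage_box between -0.145 and 0.145 m and linear speed of white_box below 0.02 m/s and value of joint lid above 1 rad), for 0.2 s.
2. the lid is pushed shut (value of joint lid below 0.06 rad), for 0.2 s.
At the end, for the whole second after the job is handed in: The white box lies on one of its large faces (within 0.1 rad) on the storage box's floor, at rest, and the lid is shut to within 0.06 rad (angle between the y axis of white_box and the z axis of storage_box, either way round below 0.1 rad and z of white_box_center in the frame of storage_box between 0.015 and 0.032 m and x of white_box_center in the frame of storage_box between -0.1 and 0.1 m and y of white_box_center in the frame of storage_box between -0.145 and 0.145 m and linear speed of white_box below 0.02 m/s and value of joint lid below 0.06 rad and velocity of joint lid between -0.05 and 0.05 rad/s); the robot touches nothing.
It fails at once if the white box is lifted: the middle of its underside or its centre rises well above where tipping brings it (z of white_box in the frame of storage_box above 0.05 m or z of white_box_center in the frame of storage_box above 0.085 m).
It fails at once if the calculator is moved by more than 25 mm (distance of calculator from where it was at the start of the episode above 0.025 m).
It fails at once if the tape roll is moved by more than 25 mm (distance of tape_roll from where it was at the start of the episode above 0.025 m).
It fails at once if the wooden box is moved by more than 25 mm (distance of wooden_box from where it was at the start of the episode above 0.025 m).
It also fails if it takes over 58 s, if anything falls off the work surface, if the arm or the gripper's body presses on something with over 40 N, if the wrist force passes 120 N, or if a joint passes its speed limit or range.

## Working session

There is one attempt and no reset: what is moved stays moved. The work goes in short steps, Python scripts to look and compute and a tool call to move; the robot and the scene stay as the last step left them, time stands still between calls to the robot, and variables do not carry over. Pictures are saved under pics/ and viewed, at most 10 in all, crops included, and the job is handed in when it is done.

Besides the shell and the picture viewer there is one more tool, called after "Call:" as a command line: name --pt "numbers of a row" for each row, then --argument value for the rest. carry_out: Moves the arm, as the interface text tells. Shift numbers are shares of 0.025 m and turn numbers shares of 0.1 rad, none past 1 either way. Its arguments: {"type":"object","properties":{"commands":{"type":"array"},"squeeze":{"type":"number"}},"required":["commands"]}

```bash
mkdir -p pics; ls; cat > h.py <<'E'
import numpy as np, cv2
from scipy.spatial.transform import Rotation as Rn
from cell import arm
def cloud(im):
    z=im["range_z"]; K=im["mtx"]; h,w=z.shape
    v,u=np.mgrid[0:h,0:w]
    xd=(u-K[0,2])/K[0,0]; yd=(v-K[1,2])/K[1,1]
    x,y=xd.copy(),yd.copy()
    for _ in range(8):
        f=1+im["k1"]*(x*x+y*y); x,y=xd/f,yd/f
    P=np.stack([x*z,y*z,z],-1)
    return (P-im["t"])@im["R"]
def save(im,n): cv2.imwrite("pics/"+n+".png",im["pixels"][:,:,::-1])
E
python3 - <<'E'
from h import *
s=arm.observe(); print(s)
for n in("scene","top"):
    im=arm.get_image(n); save(im,n+"0"); np.save(n+"_c.npy",cloud(im)); np.save(n+"_p.npy",im["pixels"]); print(im["R"].round(3).tolist(),im["t"])
E
```

```text
pics
{'clock': 0.0, 'joints': array([ 1.22840559,  0.43517972,  0.02495503,  1.57411575, -0.01161501,
        1.1339563 , -0.07510025]), 'dq': array([-0.0010859 , -0.00141061, -0.00050898, -0.00073021, -0.00039264,
        0.00022397, -0.00089923]), 'joint_efforts': array([ 3.32244808e-04, -6.67853308e+01,  9.84687880e-01, -3.14460397e+01,
       -6.08412805e-02,  4.29440523e-02,  1.37794123e-04]), 'position': array([ 0.14827636, -0.60663496,  0.2259644 ]), 'ee_rot': array([-3.11757667e+00, -3.75488964e-01,  4.64717730e-04]), 'force': array([ 0.21096192, -0.3884614 , -0.20783462]), 'ft_torque': array([-0.03483203, -0.05040378, -0.03919818]), 'gripper_force': 0.0, 'width': 1.001442400102004}
[[-0.186, 0.983, 0.007], [0.838, 0.163, -0.52], [-0.512, -0.09, -0.854]] [ 0.11946102 -0.41633814  1.25047444]
[[-0.022, -0.999, -0.029], [-0.985, 0.026, -0.169], [0.17, 0.025, -0.985]] [0.02586226 0.55046834 0.94155538]
```

View pics/scene0.png

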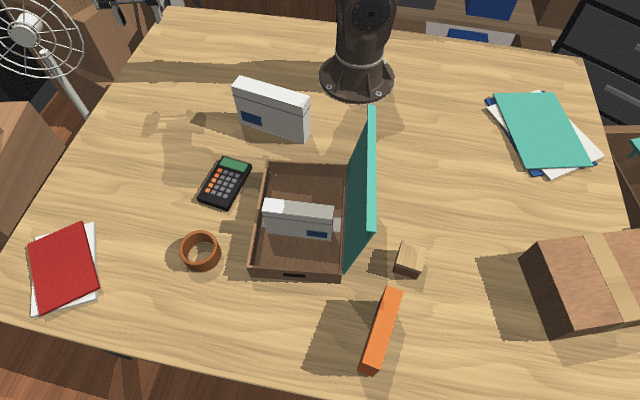

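View pics/top0.png

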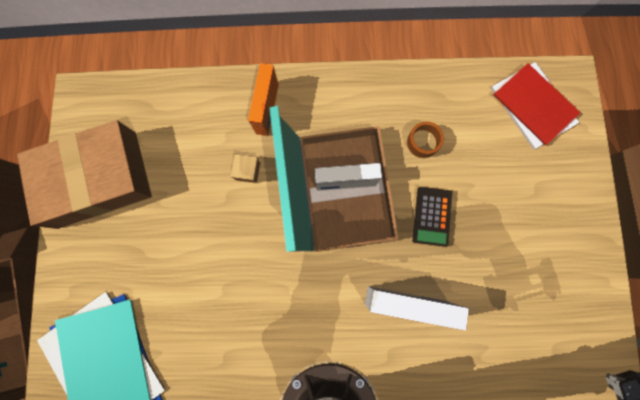

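The scene view shows the small white box at about (298,220) standing in the storage box, nearer the far end. The room is on the robot side, and the lid is open at (365,190). The top view agrees: white box at (347,173), storage box spanning about (300–396, 130–248), tape at (425,138), calculator at (433,215), wooden block at (245,167), and a larger white decoy at (418,308).

```bash
python3 - <<'E'
from h import *
c=np.load("top_c.npy");p=np.load("top_p.npy"); c2=np.load("scene_c.npy");p2=np.load("scene_p.npy")
def rep(n,P):
    r=cv2.minAreaRect((P[:,:2]*1000).astype(np.float32)); print(n,len(P),"ctr",np.round(r[0]),"size",np.round(r[1]),"ang",round(r[2],1),"z",np.percentile(P[:,2],[2,50,98]).round(3), cv2.boxPoints(r).round().tolist())
for nm,c,p,(u0,u1,v0,v1) in(("top",c,p,(265,400,100,255)),("scene",c2,p2,(240,380,100,285))):
    C=c[v0:v1,u0:u1].reshape(-1,3); hsv=cv2.cvtColor(p,cv2.COLOR_RGB2HSV)[v0:v1,u0:u1].reshape(-1,3).astype(int)
    ok=np.isfinite(C).all(1)&(np.abs(C).sum(1)>0)
    teal=ok&(abs(hsv[:,0]-84)<12)&(hsv[:,1]>100); rep(nm+" teal",C[teal])
    T=C[teal]; m=T.mean(0); u,s,vt=np.linalg.svd(T-m,full_matrices=False); print(" plane n",vt[2].round(3),m.round(3))
    gx,gy=.52,.03
    wt=ok&(hsv[:,1]<60)&(C[:,2]>.10)&(C[:,2]<.125)&(C[:,0]>.4); wt&=~teal; rep(nm+" white top",C[wt])
    br=ok&(hsv[:,1]>60)&(C[:,2]>.05)&(C[:,2]<.066)&~teal&(hsv[:,0]<25); rep(nm+" rim",C[br])
    fl=ok&(C[:,2]>.0)&(C[:,2]<.012)&(hsv[:,2]<150)&(hsv[:,0]<25); 
C=c; hsv=cv2.cvtColor(p,cv2.COLOR_RGB2HSV)
for n,(u0,u1,v0,v1) in dict(wood=(228,262,150,184),calc=(410,455,185,247),tape=(405,445,120,160),decoy=(362,472,285,332)).items():
    P=C[v0:v1,u0:u1].reshape(-1,3); P=P[(P[:,2]>.015)&(P[:,2]<.25)]; rep(n,P)
E
```

```text
top teal 1503 ctr [578.  87.] size [431.  73.] ang 17.4 z [0.096 0.272 0.275] [[361.0, 57.0], [383.0, -12.0], [794.0, 116.0], [773.0, 186.0]]
 plane n [ 0.141 -0.99  -0.024] [0.545 0.077 0.257]
top white top 1027 ctr [568. -43.] size [297. 198.] ang 6.7 z [0.103 0.115 0.119] [[409.0, 38.0], [432.0, -159.0], [727.0, -124.0], [704.0, 72.0]]
top rim 1037 ctr [621. -11.] size [417. 300.] ang 6.4 z [0.051 0.059 0.063] [[397.0, 115.0], [431.0, -183.0], [845.0, -137.0], [812.0, 161.0]]
scene teal 2185 ctr [663.  44.] size [636. 292.] ang 27.9 z [0.082 0.271 0.276] [[313.0, 24.0], [450.0, -234.0], [1012.0, 63.0], [875.0, 321.0]]
 plane n [-0.085  0.99  -0.11 ] [0.58  0.075 0.223]
scene white top 1231 ctr [571. -44.] size [298. 201.] ang 6.7 z [0.102 0.116 0.119] [[411.0, 39.0], [434.0, -161.0], [730.0, -126.0], [707.0, 73.0]]
scene rim 1324 ctr [570. -62.] size [306. 213.] ang 6.3 z [0.051 0.06  0.064] [[406.0, 27.0], [430.0, -185.0], [734.0, -151.0], [710.0, 61.0]]
wood 462 ctr [ 464. -237.] size [135.  84.] ang 84.2 z [0.018 0.023 0.027] [[415.0, -300.0], [499.0, -309.0], [512.0, -174.0], 
[... 172 characters left out ...]
t call last):
  File "<stdin>", line 16, in <module>
  File "<stdin>", line 4, in rep
    return _quantile_unchecked(
        a, q, axis, out, overwrite_input, method, keepdims, weights)
    return _ureduce(a,
                    func=_quantile_ureduce_func,
    ...<5 lines>...
                    overwrite_input=overwrite_input,
                    method=method)
    r = func(a, **kwargs)
    result = _quantile(arr,
                       quantiles=q,
    ...<2 lines>...
                       out=out,
                       weights=wgt)
    slices_having_nans = np.isnan(arr[-1, ...])
                                  ~~~^^^^^^^^^
IndexError: index -1 is out of bounds for axis 0 with size 0
```

```bash
python3 - <<'E'
from h import *
X=np.array([-.113,.994]);X/=np.linalg.norm(X);Y=np.array([-X[1],X[0]]);O=np.array([.570,-.062]) 
def loc(P): return np.c_[(P[:,:2]-O)@X,(P[:,:2]-O)@Y,P[:,2]]
def rep(n,P):
    r=cv2.minAreaRect((P[:,:2]*1000).astype(np.float32)); print(n,len(P),"ctr",np.round(r[0]),"size",np.round(r[1]),"ang",round(r[2],1),"z",np.percentile(P[:,2],[2,50,98]).round(3),cv2.boxPoints(r).round().tolist())
for nm in("top","scene"):
    c=np.load(nm+"_c.npy").reshape(-1,3);p=np.load(nm+"_p.npy").reshape(-1,1,3)
    hsv=cv2.cvtColor(p,cv2.COLOR_RGB2HSV).reshape(-1,3).astype(int)
    L=loc(c); 
    inb=(abs(L[:,0])<.09)&(abs(L[:,1])<.14)
    rep(nm+" whitetop(local)",L[inb&(L[:,2]>.109)&(L[:,2]<.125)])
    for zl in (.03,.06,.09): rep("  slice",L[inb&(abs(L[:,2]-zl)<.01)&(hsv[:,1]<90)]) if (inb&(abs(L[:,2]-zl)<.01)&(hsv[:,1]<90)).sum()>3 else None
    t=(abs(hsv[:,0]-84)<14)&(hsv[:,1]>90)&(L[:,0]>.07)&(L[:,0]<.25)&(abs(L[:,1])<.17)&(L[:,2]>.07)&(L[:,2]<.31)
    rep(nm+" teal",L[t]); T=L[t]
    for zl in np.arange(.08,.30,.04):
        q=T[abs(T[:,2]-zl)<.02]
        if len(q)>5: print("  z",zl.round(2),len(q),"x",np.percentile(q[:,0],[2,50,98]).round(3),"y",np.percentile(q[:,1],[2,98]).round(3))
    near=(L[:,2]>.016)&(L[:,2]<.09)
    for n,m in dict(wood=(L[:,0]>.20)&(L[:,0]<.40)&(L[:,1]>-.2)&(L[:,1]<.1),calctape=(L[:,0]<-.125)&(L[:,0]>-.3)&(abs(L[:,1])<.25)).items(): rep(n,L[near&m])
    m=(L[:,2]>.1)&(L[:,1]>.16)&(L[:,1]<.35)&(L[:,0]<.05); rep("decoy",L[m]) if m.sum()>5 else None
E
```

```text
top whitetop(local) 972 ctr [  0. -23.] size [ 37. 160.] ang 86.1 z [0.111 0.115 0.119] [[-81.0, -36.0], [79.0, -47.0], [81.0, -10.0], [-78.0, 1.0]]
  slice 89 ctr [ 2. -5.] size [  2. 158.] ang 86.3 z [0.021 0.03  0.039] [[-77.0, -1.0], [81.0, -11.0], [81.0, -9.0], [-77.0, 1.0]]
  slice 96 ctr [ 2. -5.] size [  2. 157.] ang 86.4 z [0.05  0.06  0.069] [[-76.0, -1.0], [81.0, -11.0], [81.0, -9.0], [-76.0, 1.0]]
  slice 98 ctr [ 3. -5.] size [  5. 157.] ang 85.0 z [0.08  0.091 0.099] [[-75.0, -1.0], [81.0, -14.0], [82.0, -10.0], [-75.0, 4.0]]
top teal 2695 ctr [132.   0.] size [ 43. 301.] ang 0.2 z [0.084 0.216 0.275] [[110.0, 151.0], [111.0, -151.0], [154.0, -151.0], [153.0, 151.0]]
  z 0.08 185 x [0.111 0.113 0.116] y [-0.088  0.126]
  z 0.12 380 x [0.115 0.119 0.123] y [-0.083  0.142]
  z 0.16 393 x [0.123 0.127 0.131] y [-0.066  0.142]
  z 0.2 456 x [0.131 0.135 0.139] y [-0.107  0.143]
  z 0.24 106 x [0.138 0.139 0.14 ] y [-0.142  0.143]
  z 0.28 1175 x [0.136 0.144 0.152] y [-0.144  0.145]
wood 714 ctr [ 251. -129.] size [142.  62.] ang 72.5 z [0.019 0.055 0.079] [[200.0, -188.0],
[... 1103 characters left out ...]
.126]
  z 0.12 478 x [0.114 0.118 0.121] y [-0.15   0.131]
  z 0.16 532 x [0.121 0.125 0.129] y [-0.15   0.133]
  z 0.2 619 x [0.129 0.133 0.137] y [-0.15   0.136]
  z 0.24 204 x [0.137 0.138 0.146] y [-0.151  0.13 ]
  z 0.28 1187 x [0.135 0.144 0.152] y [-0.15  0.14]
wood 865 ctr [262. -93.] size [65. 61.] ang 74.3 z [0.019 0.056 0.059] [[224.0, -116.0], [283.0, -132.0], [300.0, -70.0], [242.0, -54.0]]
calctape 2414 ctr [-224.   14.] size [332. 109.] ang 83.6 z [0.018 0.024 0.049] [[-297.0, -145.0], [-188.0, -157.0], [-152.0, 173.0], [-260.0, 185.0]]
decoy 1880 ctr [-112.  314.] size [ 54. 217.] ang 70.9 z [0.101 0.144 0.149] [[-223.0, 324.0], [-18.0, 253.0], [-0.0, 304.0], [-205.0, 375.0]]
```

Call:
carry_out --pt "0 0 0 0 0 0 0.95" --pt "0 0 0 0 0 0 0.95" --pt "0 1 -0.95 0 0 0 0" --pt "0 1 -0.95 0 0 0 0" --pt "0 1 -0.95 0 0 0 0" --pt "0 1 -0.95 0 0 0 0" --pt "0 1 -0.95 0 0 0 0" --pt "0 1 -0.95 0 0 0 0"

```text
clock: 0.9
position: [0.2918, -0.456, 0.2265]
ee_rot: [-3.14, -0.078, 0.001]
force: [0.5, -0.5, -0.1]
width: 0.356
gripper_force: 0.0
```

Call:
carry_out --pt "0 1 -0.95 0 0 0 0" --pt "0 1 -0.95 0 0 0 0" --pt "0 1 -0.95 0 0 0 0" --pt "0 1 -0.95 0 0 0 0" --pt "0 1 -0.95 0 0 0 0" --pt "0 1 -0.95 0 0 0 0" --pt "0 1 -0.95 0 0 0 0" --pt "0 1 -0.95 0 0 0 0"

```text
clock: 1.7
position: [0.482, -0.2565, 0.2265]
ee_rot: [-3.141, -0.078, 0.001]
force: [0.1, 0.1, 0.0]
width: 0.001
gripper_force: 0.0
```

Call:
carry_out --pt "0 1 -0.95 0 0 0 0" --pt "0 1 -0.95 0 0 0 0" --pt "0 1 -0.95 0 0 0 0" --pt "0 1 -0.95 0 0 0 0" --pt "0 1 -0.95 0 0 0 0" --pt "0 1 -0.95 0 0 0 0" --pt "0 0 0 0 0 0 0" --pt "0 0 0 0 0 0 0"

```text
clock: 2.5
position: [0.6241, -0.1071, 0.226]
ee_rot: [-3.14, -0.081, 0.002]
force: [-0.3, -0.5, 0.4]
width: 0.008
gripper_force: 0.0
```

Call:
carry_out --pt "0 0.75 -0.78 0 0 0 0" --pt "0 0.75 -0.78 0 0 0 0" --pt "0 0 0 1 0 0 0" --pt "0 0 0 1 0 0 0" --pt "0 0 0 1 0 0 0" --pt "0 0 0 1 0 0 0" --pt "0 0 0 1 0 0 0" --pt "0 0 0 0.2 0 0 0"

```text
clock: 3.3
position: [0.6569, -0.0689, 0.0937]
ee_rot: [3.14, 0.075, -0.009]
force: [-0.8, -0.6, -0.9]
width: 0.004
gripper_force: 0.0
```

```bash
python3 - <<'E'
from h import *
s=arm.observe(); print(s["position"],s["force"])
im=arm.get_image("scene"); cv2.imwrite("pics/s1.png",cv2.resize(im["pixels"][80:300,200:440,::-1],None,fx=2.5,fy=2.5))
E
```

```text
[ 0.65687262 -0.06892997  0.09369254] [-0.83102553 -0.55347733 -0.94636194]
```

View pics/s1.png

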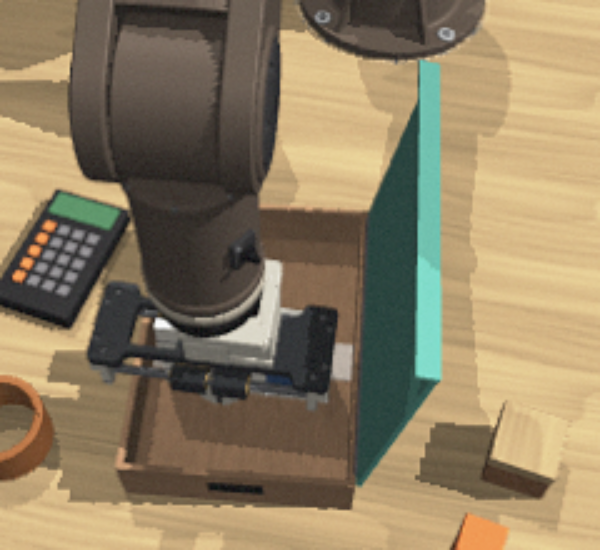

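The crop shows the closed fingers at (225,385), on the far side of the white box and clear of the lid at (400,300). I'll now push toward the robot.

Call:
carry_out --pt "0 -0.4 0 0 0 0 0" --pt "0 -0.4 0 0 0 0 0" --pt "0 -0.4 0 0 0 0 0" --pt "0 -0.2 0 0 0 0 0" --pt "0 -0.2 0 0 0 0 0" --pt "0 -0.2 0 0 0 0 0" --pt "0 -0.2 0 0 0 0 0" --pt "0 -0.2 0 0 0 0 0"

```text
clock: 4.15
position: [0.6045, -0.0697, 0.0967]
ee_rot: [3.141, 0.078, 0.0]
force: [0.2, -0.9, 0.0]
width: 0.004
gripper_force: 0.1
```

```bash
cat >> h.py <<'E'
X=np.array([-.113,.994]);X/=np.linalg.norm(X);Y=np.array([-X[1],X[0]]);O=np.array([.570,-.062]) 
def loc(P): return np.c_[(P[:,:2]-O)@X,(P[:,:2]-O)@Y,P[:,2]]
def prof(n="top"):
    im=arm.get_image(n); L=loc(cloud(im).reshape(-1,3)); hsv=cv2.cvtColor(im["pixels"],cv2.COLOR_RGB2HSV).reshape(-1,3).astype(int)
    m=(abs(L[:,0])<.09)&(abs(L[:,1])<.14)&(L[:,2]>.015)&(L[:,2]<.13)&(hsv[:,1]<90)
    Q=L[m]
    for y in np.arange(-.13,.14,.02):
        q=Q[abs(Q[:,1]-y)<.01]
        if len(q)>4: print("y",y.round(2),len(q),"z",np.percentile(q[:,2],[5,50,95]).round(3),"x",np.percentile(q[:,0],[2,98]).round(3))
    return im
E
python3 -c "
from h import *
s=arm.observe(); print(s['position'],s['force']); prof()"
```

```text
[ 0.60449628 -0.06974695  0.09673034] [ 0.20776959 -0.9010018   0.04062988]
y -0.01 196 z [0.115 0.118 0.12 ] x [0.014 0.08 ]
y 0.01 175 z [0.112 0.115 0.117] x [0.012 0.08 ]
```

Call:
carry_out --pt "0 -0.2 0 0 0 0 0" --pt "0 -0.2 0 0 0 0 0" --pt "0 -0.2 0 0 0 0 0" --pt "0 -0.2 0 0 0 0 0" --pt "0 -0.2 0 0 0 0 0" --pt "0 -0.2 0 0 0 0 0" --pt "0 0 0 0 0 0 0" --pt "0 0 0 0 0 0 0"

```text
clock: 5.0
position: [0.5749, -0.0713, 0.0968]
ee_rot: [3.141, 0.078, 0.0]
force: [0.7, 0.4, 0.6]
width: 0.003
gripper_force: 0.0
```

```bash
python3 -c "
from h import *
s=arm.observe(); print(s['position'],s['force']); prof()"
```

```text
[ 0.57490455 -0.0713011   0.09683686] [0.68056453 0.41491942 0.5631685 ]
y -0.01 10 z [0.038 0.041 0.043] x [0.03  0.064]
y 0.01 126 z [0.039 0.042 0.044] x [0.012 0.082]
y 0.03 115 z [0.039 0.041 0.044] x [0.011 0.083]
y 0.05 223 z [0.038 0.041 0.044] x [0.011 0.084]
y 0.07 232 z [0.039 0.041 0.044] x [0.01  0.085]
y 0.09 240 z [0.039 0.042 0.044] x [0.01  0.087]
y 0.11 68 z [0.02  0.04  0.044] x [0.008 0.085]
```

The white box has fallen flat: its top is level at z 0.041 over y from -0.01 to 0.11. Next I'll raise the tool and go round to the lid's outer side.

Call:
carry_out --pt "0 0 0 -1 0 0 -0.64" --pt "0 0 0 -1 0 0 0" --pt "0 0 0 -1 0 0 0" --pt "0 0 0 -1 0 0 0" --pt "0 0 0 -1 0 0 0" --pt "0 0 0 -1 0 0 0" --pt "0 0 0 -1 0 0 0" --pt "0 0 0 -1 0 0 0"

```text
clock: 5.85
position: [0.5749, -0.0712, 0.2978]
ee_rot: [-3.137, -0.179, -0.0]
force: [0.2, 0.3, 0.3]
width: 0.004
gripper_force: 0.0
```

Call:
carry_out --pt "0 0 0 -1 0 0 0" --pt "0 0 0 -0.6 0 0 0" --pt "0 0 -1 0 0 0 0" --pt "0 0 -1 0 0 0 0" --pt "0 0 -1 0 0 0 0" --pt "0 0 -1 0 0 0 0" --pt "0 0 -1 0 0 0 0" --pt "0 0 -1 0 0 0 0"

```text
clock: 6.65
position: [0.5577, 0.0788, 0.3368]
ee_rot: [-3.136, -0.179, -0.0]
force: [1.1, 0.2, 0.2]
width: 0.005
gripper_force: 0.0
```

Call:
carry_out --pt "0 0 -1 0 0 0 0" --pt "0 0 -1 0 0 0 0" --pt "0 0 -0.8 0 0 0 0" --pt "0 0 0 0 0 0 0" --pt "0 0 0 0 0 0 0"

```text
clock: 7.15
position: [0.55, 0.1472, 0.3367]
ee_rot: [3.136, 0.18, 0.0]
force: [-0.4, -0.3, -0.5]
width: 0.003
gripper_force: 0.0
```

```bash
cat >> h.py <<'E'
def lid():
    s=arm.observe(); print(s["clock"],loc(s["position"][None]).round(4),s["force"].round(2),s["ee_rot"].round(3))
    for n in("top","scene"):
        im=arm.get_image(n); L=loc(cloud(im).reshape(-1,3)); hsv=cv2.cvtColor(im["pixels"],cv2.COLOR_RGB2HSV).reshape(-1,3).astype(int)
        t=(abs(hsv[:,0]-84)<14)&(hsv[:,1]>90)&(abs(L[:,0])<.25)&(abs(L[:,1])<.16)&(L[:,2]>.03)&(L[:,2]<.31); T=L[t]
        a=np.arctan2(T[:,2]-.06,.106-T[:,0]); far=np.hypot(T[:,2]-.06,.106-T[:,0])>.1
        print(n,len(T),"ang",np.percentile(a[far],[5,50,95]).round(3) if far.any() else None,"xmin/max",np.percentile(T[:,0],[1,99]).round(3),"zmax",np.percentile(T[:,2],[50,99]).round(3))
    return im
E
python3 -c "
from h import *
prof(); im=lid(); cv2.imwrite('pics/s2.png',cv2.resize(im['pixels'][40:300,200:460,::-1],None,fx=2.2,fy=2.2))"
```

```text
y -0.01 84 z [0.038 0.041 0.044] x [-0.046  0.079]
y 0.01 394 z [0.039 0.041 0.044] x [-0.075  0.08 ]
y 0.03 366 z [0.039 0.041 0.044] x [-0.074  0.081]
y 0.05 479 z [0.038 0.041 0.044] x [-0.072  0.082]
y 0.07 473 z [0.038 0.041 0.044] x [-0.07   0.083]
y 0.09 478 z [0.038 0.041 0.044] x [-0.07   0.085]
y 0.11 193 z [0.022 0.041 0.044] x [-0.069  0.081]
7.2 [[ 0.2092 -0.0038  0.3366]] [ 0.98 -0.14  0.81] [ 3.136  0.177 -0.   ]
top 2307 ang [1.716 1.771 1.78 ] xmin/max [0.111 0.151] zmax [0.184 0.275]
scene 3151 ang [1.709 1.76  1.78 ] xmin/max [0.109 0.152] zmax [0.198 0.276]
```

View pics/s2.png

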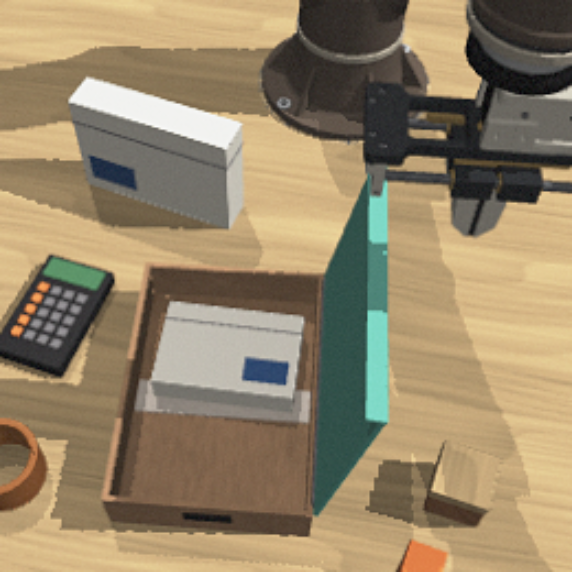

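The crop shows the white box lying flat at (230,350), the lid still open at (355,330), and the fingers outside it at (478,210).

Call:
carry_out --pt "0 0 0 0.9 0 0 0" --pt "0 0 0 0.9 0 0 0" --pt "0 0 0 0.9 0 0 0" --pt "0 0 0 0.9 0 0 0" --pt "0 0 0.5 0 0 0 0" --pt "0 0 0.5 0 0 0 0" --pt "0 0 0.4 0 0 0 0" --pt "0 0 0.4 0 0 0 0"

```text
clock: 8.1
position: [0.556, 0.1013, 0.2482]
ee_rot: [-3.136, -0.176, -0.004]
force: [0.2, 1.7, 1.5]
width: 0.005
gripper_force: 0.9
```

Call:
carry_out --pt "0 0 0.4 0 0 0 0" --pt "0 0 0.4 0 0 0 0" --pt "0 0 0.4 0 0 0 0" --pt "0 0 0.4 0 0 0 0" --pt "0 0 0.4 0 0 0 0" --pt "0 0 0.4 0 0 0 0" --pt "0 0 0.2 0 0 0 0" --pt "0 0 0 0 0 0 0"

```text
clock: 8.9
position: [0.5623, 0.0367, 0.2465]
ee_rot: [3.136, 0.176, -0.001]
force: [0.8, 0.7, 0.6]
width: 0.002
gripper_force: 0.0
```

```bash
python3 -c "
from h import *
lid()"
```

```text
8.9 [[ 0.099  -0.0035  0.2465]] [0.8  0.72 0.56] [ 3.136e+00  1.760e-01 -1.000e-03]Traceback (most recent call last):
  File "<string>", line 3, in <module>
    lid()
    ~~~^^
  File "h.py", line 30, in lid
    print(n,len(T),"ang",np.percentile(a[far],[5,50,95]).round(3) if far.any() else None,"xmin/max",np.percentile(T[:,0],[1,99]).round(3),"zmax",np.percentile(T[:,2],[50,99]).round(3))
                                                                                                    ~~~~~~~~~~~~~^^^^^^^^^^^^^^^
    return _quantile_unchecked(
        a, q, axis, out, overwrite_input, method, keepdims, weights)
    return _ureduce(a,
                    func=_quantile_ureduce_func,
    ...<5 lines>...
                    overwrite_input=overwrite_input,
                    method=method)
    r = func(a, **kwargs)
    result = _quantile(arr,
                       quantiles=q,
    ...<2 lines>...
                       out=out,
                       weights=wgt)
    slices_having_nans = np.isnan(arr[-1, ...])
                                  ~~~^^^^^^^^^
IndexError: index -1 is out of bounds for axis 0 with size 0
```

```bash
sed -i 's/if far.any() else None,/if far.sum()>3 else None) if len(T)<4 else print(n,np.percentile(a[far],[5,50,95]).round(3) if far.sum()>3 else None,/' h.py; python3 -c "
from h import *
im=lid(); cv2.imwrite('pics/s3.png',cv2.resize(im['pixels'][40:300,200:460,::-1],None,fx=2.2,fy=2.2))"
```

```text
8.95 [[ 0.0997 -0.0035  0.2466]] [0.93 0.12 0.48] [ 3.136e+00  1.770e-01 -1.000e-03]
top 0 ang None
scene [1.377 1.441 1.472] xmin/max [0.063 0.11 ] zmax [0.243 0.276]
```

View pics/s3.png

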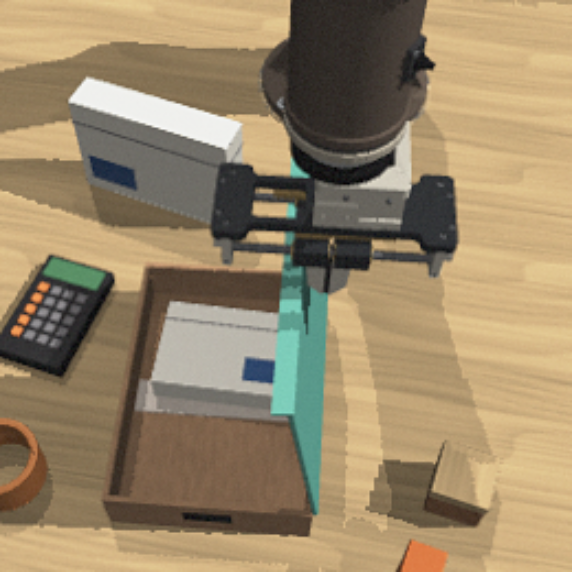

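The lid is at about 1.44 rad, with the fingers against its outer face at (325,270). I'll follow its arc down.

Call:
carry_out --pt "0 0 0.74 0.18 0 0 0" --pt "0 0 0.74 0.18 0 0 0" --pt "0 0 0.69 0.32 0 0 0" --pt "0 0 0.69 0.32 0 0 0" --pt "0 0 0.61 0.45 0 0 0" --pt "0 0 0.61 0.45 0 0 0" --pt "0 0 0.51 0.56 0 0 0" --pt "0 0 0.51 0.56 0 0 0"

```text
clock: 9.85
position: [0.5768, -0.0897, 0.1699]
ee_rot: [-3.137, -0.178, 0.0]
force: [0.4, 0.4, 0.0]
width: 0.001
gripper_force: 0.5
```

```bash
python3 -c "
from h import *
im=lid()"
```

```text
9.85 [[-0.0283 -0.0036  0.1699]] [0.44 0.43 0.01] [-3.137 -0.178  0.   ]
top [0.673 0.692 1.103] xmin/max [-0.017  0.107] zmax [0.111 0.277]
scene [0.64  0.659 0.685] xmin/max [-0.071  0.107] zmax [0.125 0.19 ]
```

Call:
carry_out --pt "0 0 0.39 0.66 0 0 0" --pt "0 0 0.39 0.66 0 0 0" --pt "0 0 0.25 0.72 0 0 0" --pt "0 0 0.25 0.72 0 0 0" --pt "0 0 0.1 0.7 0 0 0" --pt "0 0 0.05 0.6 0 0 0" --pt "0 0 0 0.2 0 0 0" --pt "0 0 0 0 0 0 0"

```text
clock: 10.75
position: [0.5806, -0.1241, 0.0662]
ee_rot: [3.136, 0.179, -0.001]
force: [-6.5, -1.0, 16.0]
width: 0.005
gripper_force: 7.8
```

```bash
python3 -c "
from h import *
im=lid()"
```

```text
10.75 [[-0.0629 -0.0036  0.0662]] [-6.52 -0.96 15.96] [ 3.136e+00  1.790e-01 -1.000e-03]
top [0.018 0.039 0.074] xmin/max [-0.074  0.105] zmax [0.065 0.148]
scene [0.024 0.042 0.07 ] xmin/max [-0.105  0.104] zmax [0.066 0.07 ]
```

Call:
carry_out --pt "0 0 0 -0.4 0 0 0" --pt "0 0 0 -1 0 0 0" --pt "0 0 0 -1 0 0 0" --pt "0 0 0 -1 0 0 0" --pt "0 0 0 -1 0 0 0" --pt "0 0 0 -1 0 0 0" --pt "0 0 0 0 0 0 0" --pt "0 0 0 0 0 0 0"

```text
clock: 11.65
position: [0.5812, -0.1237, 0.2003]
ee_rot: [3.136, 0.179, 0.002]
force: [0.1, -0.4, -1.3]
width: -0.0
gripper_force: 0.0
```

```bash
python3 -c "
from h import *
im=lid(); L=loc(cloud(im).reshape(-1,3))
for x in (-.1,-.08,-.05,0,.05,.09): print(x,np.median(L[(abs(L[:,0]-x)<.005)&(abs(L[:,1]+.1)<.04)&(L[:,2]<.1),2]).round(4))
cv2.imwrite('pics/s4.png',im['pixels'][40:340,150:470,::-1])"
```

```text
11.65 [[-0.0626 -0.0042  0.2003]] [ 0.06 -0.41 -1.3 ] [3.136e+00 1.790e-01 2.000e-03]
top [0.016 0.037 0.074] xmin/max [-0.092  0.104] zmax [0.065 0.289]
scene [0.024 0.042 0.069] xmin/max [-0.106  0.104] zmax [0.066 0.07 ]
-0.1 0.0663
-0.08 0.0663
-0.05 0.0664
0 0.0668
0.05 0.0666
0.09 0.0666
```

View pics/s4.png

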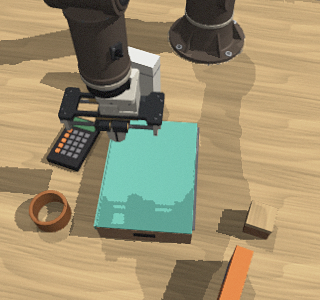

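The lid is level and shut at (150,175), its top at z 0.066 all the way across. The calculator, tape roll and wooden block look unmoved, and the arm is clear.

```bash
python3 -c "
from cell import arm
print(arm.sign_off())"
```

```text
the job is handed in; nothing more can be done
None
```

I pushed the white box over so it lies flat on the storage box's floor, shut the teal lid fully (level right across), and handed the job in at about 12 s; no verdict came back.

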